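# Read a glaze test tile

### The arm

A 7-joint arm with a two-finger parallel gripper is mounted at the origin on the work surface. World frame = base frame: x ahead of the robot, y to its left, z up, the work surface at z = 0. Lengths are in m, angles in rad, forces in N, time in s.
With the tool pointing down it reaches from about 0.4 to 0.85 m from the base axis. Payload 10.4 kg.
Tool frame: the origin (TCP) lies at the very end of the fingers, on their centre line; the grasp point (between the pads) lies 19 mm behind it; z points along the fingers, y is the direction in which the jaws open and shut (so a half turn about z gives the same grasp; the last joint's range is limited). The gripper opens to 87 mm and grips with 3 to 60 N. Pads are 19 mm wide; open, the fingers measure 117 mm over their backs; the gripper's body (75 mm by 190 mm) begins 51 mm behind the grasp point.
Start: joints at [-1.362, 0.332, -0.065, 1.46, 0.022, 1.35, -0.088], TCP at [0.144, 0.608, 0.223] pointing down, gripper open.
Joint ranges: [-2.6, 2.6], [-0.5, 2.12], [-1.47, 1.34], [0.16, 2.42], [-1.27, 4.41], [0.06, 2.06], [-2.6, 2.6]. Speed limits (rad/s): [2.22, 2.22, 2.79, 2.79, 3.14, 3.14, 3.14].

### API

Orientations are given as a unit quaternion [x, y, z, w].
In Python, from bench import r, eyes, job gives the robot as it stands. The module is installed in compiled form; this text tells all that it offers.
- The arm moves only by the tool play_rows, never from a script. Its argument "motion" is a list of rows, each a list of 7 numbers: the shift along the tool's x, y, z as a fraction of full scale, then the turn, a rotation vector about the tool's x, y, z as a fraction of full scale, then the opening in per cent of the stroke, from 0 (shut) to 100 (fully open). A call has 1 to 5 rows; each row is the pose to reach, as a shift and turn from the pose commanded when the call began, along the tool's axes at that moment; what a row does not reach only later rows make up. Full scale, the value 1, is 0.2 m for a shift and 90 degrees for a turn. A row lasts 1/8 s, in which the tool goes at most 62.5 mm and 10.7 degrees, less where a joint would pass 70% of its speed; a pose out of reach is approached as far as the arm can. A call with a number of a shift or a turn outside -1 to 1 is refused whole. A call with a gripper value outside its range is refused whole. The fingers move at their own pace and stop on an object; "squeeze" is the grip in N (left out, the last holds). Time passes only in rows, so rows that repeat a pose let the fingers close. It gives the time, the measured TCP pose, the force and the opening at its end, in the units of the state.
- r.read_state(): the state, without advancing time (a new reading comes with each control period).
- eyes.camera(name): name is "scene" or "top" or "wrist"; returns a dict with "image" (480x640x3 uint8, red, green, blue), "mtx" (3x3 intrinsics, pixels), "dist" ([k1, k2, p1, p2, k3] as OpenCV has them; the pictures are not rectified), "R" (3x3) and "t" (3): a world point X has camera coordinates R X + t. Camera axes: x right, y down, z forward; pixel columns grow to the right and rows downward; lengths in m; the calibration is good to about 2 mm. A picture is of the moment at which its call begins. There is no depth.
- job.close_job(): hands the job in, once; it reports no verdict.
Trained networks look in a picture, given as the dict that the camera call returned (one of the last four; its "shot" number tells which), for a name from the list of things; names that differ only in an ending like _2 or _b are one class to them, and where a whole thing is asked for, a point or a joint stands for the part that bears it (a point fixed in the world has none). Each returns a list of dicts, best first, with "p" (0 to 1); they miss things now and then, are a little off and sometimes report something else, mostly with a low value. They report only what shows in the picture. A call takes as long as a camera call. They do not tell look-alikes from the thing itself.
- eyes.regions_of(picture, label): "region" (480x640 bool, what is visible of it) and "xy" ([column, row] in pixels, amid what is visible of it).
- eyes.landmark_of(picture, label): "xy" ([column, row] in pixels: a listed point, or the origin of a listed thing).
The state is a dict: "time": time; "joint_positions": joint angles; "joint_vel": joint speeds; "joint_torque": joint torques, N m; "ee_pos": TCP position; "eef_rot": TCP orientation; "ft_force": force on the tool from outside, world axes, zero at the start; "torque": the same for the moment, N m; "width": finger opening in m.
Only numpy, scipy, OpenCV 4.12 (cv2) and the standard library are available. Lean on these libraries where they do the work, as an engineer would, in place of code of your own. Each camera call takes 0.05 s, during which the arm holds its last target. There are 200 camera calls.

### The job

Take the long glazed test tile out of the leaning wooden rack and slide it into the slot in front of the colour reader, keeping hold of it until it sits fully home, then let go. With the tile in place, squeeze the reader's trigger lever right home against its grip, keep it squeezed for about a second and let it spring back. Leave the short tiles in the rack and everything else on the table where it is.

Things in the scene. Friction and masses are not known exactly. Their poses are not given: they have to be found in the camera images.
- tile_centre (a point): Centre of the long tile: blue ceramic slab 8 mm thick (its x), 54 wide (its y, level), 100 long (its z, up along the tile), 95 g, standing on end in one of the rack's four grooves, leaning 25 degrees. The three other tiles are alike but 80 mm long. Hold it across its 54 mm width by the two long edges, above its middle: dividers and backrest are only 40 mm wide and leave the edges free.
- rack: Fixed wooden rack, base 200 x 75 x 18 mm; origin centre of underside, z up, robot on its -x side. Grooves at its x = -54, -18, 18, 54 mm, floors 25 mm up, 12 mm wide between dividers 40 mm wide that reach 56 mm up the tiles; low side rails end 34 mm up. Grooves lean 25 degrees from vertical, upper ends towards -x; tiles come out along the lean. Which tile is in which groove varies.
- cradle: Fixed metal slot on the reader. Origin: centre of slot floor, 40 mm above the table. z: up along the slot, leaning 30 degrees from vertical towards the robot; y: along its width (level); x: across it, to the reader's nose. Inside 10.5 (x) by 57 mm (y). Side channels end in flared lips at z = 38 mm, 73 mm wide over all. A tile fully home stands on the floor: its centre is at z = 50 mm.
- backrest (a point): Top edge of the slot's backrest, 40 mm wide (y), 5 mm thick, on the slot's -x side, straight up to 56 mm above the slot floor, then a flared lip to 64 mm; axes as the cradle. A tile rests against it, as the slot leans.
- nose (a point): Centre of the round end (34 mm across) of the reader's nose, facing the slot, 24 mm along the cradle's x from the slot's middle, 65 mm up its z; axes as the cradle. The reader's head behind it spans cradle x = 60 to 195 mm, is 56 mm wide (y) and goes up to cradle z = 90 mm; its post stands on a base 185 x 120 x 12 mm.
- squeeze (a point): Where to pinch grip and lever, middle of both when squeezed; axes as the cradle, 134 mm along its x and 150 mm up its z. The fixed black grip stands up from the head along cradle z: 26 mm thick (cradle x 127 to 153), 28 wide, ending at z = 180 mm in a cap of cradle x 124 to 160. Pinch along cradle x, coming down along cradle z: lever and grip measure 48 mm here released, 37 squeezed.
- trigger (a joint): Angle of the steel trigger lever, rad: 0 released, 0.2 squeezed home. It stands in front of the grip (slot side), 22 mm wide, 9 thick, 76 long, pivoted at its lower end near the head (cradle x = 121, z = 95 mm), its upper end standing off the grip when released. A spring returns it: about 5 N at the squeeze point to start, 11 N to squeeze home.
- short_a: A short tile in the rack, 54 x 8 x 80 mm, leave it; origin at the middle of its lower edge, axes as the long tile's.
- short_b: A short tile in the rack, 54 x 8 x 80 mm, leave it; origin at the middle of its lower edge, axes as the long tile's.
- short_c: A short tile in the rack, 54 x 8 x 80 mm, leave it; origin at the middle of its lower edge, axes as the long tile's.
- pot: Screw-top test pot, 44 mm across, 70 mm tall, between rack and reader; a bystander; origin at the centre of its underside.
- bottle: Glaze bottle, 56 mm across, 180 mm tall, towards the far side of the table; a bystander; origin at the centre of its underside.
- mug: White mug, 76 mm across, 90 mm tall; a bystander; origin at the centre of its underside.
- jar: Amber glass jar, 64 mm across, 85 mm tall; a bystander; origin at the centre of its underside.
- brush: Brush lying near the robot; a bystander; origin at the centre of its underside.
- spatula: Spatula lying near the robot; a bystander; origin at the centre of its underside.
- pad: Yellow note block, 76 x 76 x 14 mm; a bystander; origin at the centre of its underside.
There are look-alikes about, which are no part of the job. What is shaped like the part that bears tile_centre but red or turquoise is not meant.

How it is judged:
On the way, in this order (a step that is already met when the one before it is completed fails the run):
1. the long tile is lifted clear of the rack (distance of tile_centre from where it was at the start of the episode above 0.065 m and contact force between the fingers and tile above 0.5 N), for 0.1 s.
2. the long tile stands fully home in the reader's slot while still held (x of tile_centre in the frame of cradle between -0.004 and 0.004 m and y of tile_centre in the frame of cradle between -0.004 and 0.004 m and z of tile_centre in the frame of cradle between 0.044 and 0.054 m and angle between the z axis of tile_centre and the z axis of cradle, either way round below 0.09 rad and contact force between the fingers and tile above 0.3 N), for 0.1 s.
3. with the tile home and let go, the trigger is squeezed home and kept there (x of tile_centre in the frame of cradle between -0.004 and 0.004 m and y of tile_centre in the frame of cradle between -0.004 and 0.004 m and z of tile_centre in the frame of cradle between 0.044 and 0.054 m and angle between the z axis of tile_centre and the z axis of cradle, either way round below 0.09 rad and value of joint trigger above 0.16 rad and contact force between the fingers and tile below 0.1 N), for 0.4 s.
4. the trigger is released (value of joint trigger below 0.03 rad), for 0.2 s.
At the end, for the whole second after the job is handed in: The long tile stands at rest in the reader's slot, within 4 mm across and along the slot and 6 mm of fully down, within 5 degrees of the slot's direction; the trigger is back to under 0.03 rad; the three short tiles are within 20 mm of where they started (x of tile_centre in the frame of cradle between -0.004 and 0.004 m and y of tile_centre in the frame of cradle between -0.004 and 0.004 m and z of tile_centre in the frame of cradle between 0.044 and 0.054 m and angle between the z axis of tile_centre and the z axis of cradle, either way round below 0.09 rad and value of joint trigger below 0.03 rad and linear speed of tile below 0.02 m/s and distance of each of short_a, short_b, short_c from where it was at the start of the episode below 0.02 m); the robot touches nothing.
It fails at once if a short tile is moved more than 20 mm (distance of any of short_a, short_b, short_c from where it was at the start of the episode above 0.02 m).
It fails at once if another thing on the table is moved more than 30 mm (distance of any of pot, bottle, mug, jar, brush, spatula, pad from where it was at the start of the episode above 0.03 m).
It fails at once if the trigger is squeezed before the tile is home (value of joint trigger above 0.1 rad and distance between tile_centre and cradle above 0.075 m).
It also fails if it takes over 61 s, if anything falls off the work surface, if the arm or the gripper's body presses on something with over 40 N, if the wrist force passes 120 N, or if a joint passes its speed limit or range.

## Working session

There is one attempt and no reset: what is moved stays moved. The work goes in short steps, Python scripts to look and compute and a tool call to move; the robot and the scene stay as the last step left them, time stands still between calls to the robot, and variables do not carry over. Pictures are saved under pics/ and viewed, about 8 in all and at most 12, crops included, and the job is handed in when it is done.

Besides the shell and the picture viewer there is one more tool, called after "Request:" by a JSON object that holds its "api" and its "payload", one argument or row to a line. play_rows: Moves the arm, as the interface text tells. Shift numbers are shares of 0.2 m and turn numbers shares of 90 degrees, none past 1 either way. Its arguments: {"type":"object","properties":{"motion":{"type":"array","items":{"type":"array","items":{"type":"number"}}},"squeeze":{"type":"number"}},"required":["motion"]}

```bash
mkdir -p pics; cat > h.py <<'E'
import numpy as np, cv2
from bench import r, eyes, job
from scipy.spatial.transform import Rotation as Rn
def save(n,img): cv2.imwrite('pics/'+n+'.png',img[:,:,::-1])
def proj(c,X):
    X=np.atleast_2d(np.array(X,float)); return cv2.projectPoints(X,cv2.Rodrigues(np.array(c['R']))[0],np.array(c['t'],float),np.array(c['mtx']),np.array(c['dist'],float))[0][:,0]
def ray(c,xy):
    u=cv2.undistortPoints(np.array([[xy]],float),np.array(c['mtx']),np.array(c['dist'],float))[0,0]
    R=np.array(c['R']);return -R.T@np.array(c['t']), R.T@np.array([u[0],u[1],1.])/np.linalg.norm([u[0],u[1],1])
def tri(obs):
    A=np.zeros((3,3));b=np.zeros(3);L=[]
    for c,xy in obs:
        o,d=ray(c,xy);P=np.eye(3)-np.outer(d,d);A+=P;b+=P@o;L.append((o,d))
    X=np.linalg.solve(A,b);return X,[np.linalg.norm((np.eye(3)-np.outer(d,d))@(X-o)) for o,d in L]
E
python3 - <<'E'
from h import *
s=r.read_state();print({k:np.round(s[k],3) for k in('time','ee_pos','eef_rot','width','ft_force')})
cs={n:eyes.camera(n) for n in('scene','top')}
for n,c in cs.items():
    print(n,np.round(-np.array(c['R']).T@np.array(c['t']),3)); save(n+'0',c['image'])
for l in ['tile_centre','rack','cradle','backrest','nose','squeeze','short_a','pot','bottle','mug','jar']:
    ds={n:eyes.landmark_of(c,l) for n,c in cs.items()}
    for n in ds: print(l,n,[(np.round(d['xy'],1).tolist(),round(d['p'],2)) for d in ds[n][:5]])
    if all(ds.values()):
        X,e=tri([(cs[n],ds[n][0]['xy']) for n in cs]);print('   ',np.round(X,4),np.round(e,4))
E
```

```text
{'time': np.float64(0.0), 'ee_pos': array([0.143, 0.608, 0.222]), 'eef_rot': array([ 0.116,  0.993, -0.001, -0.   ]), 'width': np.float64(0.087), 'ft_force': array([-1.24,  0.22,  0.21])}
scene [1.188 0.706 1.185]
top [ 0.228 -0.029  1.935]
tile_centre scene [([380.8, 374.8], 0.89), ([365.6, 301.0], 0.69)]
tile_centre top [([281.7, 160.0], 0.92), ([223.4, 190.7], 0.64), ([267.2, 212.1], 0.6)]
    [0.7687 0.2063 0.0231] [0.1028 0.1028]
rack scene [([373.2, 310.3], 0.81)]
rack top [([271.3, 226.3], 0.74), ([457.5, 246.9], 0.23)]
    [0.6086 0.1475 0.0128] [0.0005 0.0005]
cradle scene [([275.5, 229.0], 0.86)]
cradle top [([388.8, 209.8], 0.52)]
    [ 0.6565 -0.2203  0.0439] [0.0019 0.0019]
backrest scene [([285.3, 209.3], 0.6)]
backrest top [([389.7, 218.0], 0.49)]
    [ 0.6187 -0.2175  0.1011] [0.0011 0.0011]
nose scene [([274.2, 210.0], 0.96), ([368.6, 312.0], 0.35)]
nose top [([391.2, 211.7], 0.58), ([272.1, 223.1], 0.37)]
    [ 0.6423 -0.2264  0.1045] [0.0052 0.0052]
squeeze scene []
squeeze top []
short_a scene [([374.6, 299.3], 0.68), ([370.0, 311.9], 0.49), ([263.2, 179.2], 0.34)]
short_a top [([271.5, 221.9], 0.7), ([277.0, 244.2], 0.62), ([272.1, 230.4], 0.48)]
    [0.6104 0.1456 0.0618] [0.0032 0.0032]
pot scene [([333.0, 278.1], 0.74)]
pot top [([322.0, 219.8], 0.47)]
    [ 0.6264 -0.0068  0.0091] [0.0075 0.0075]
bottle scene [([276.3, 313.9], 0.94)]
bottle top [([319.0, 167.9], 0.72)]
    [ 0.8052 -0.0023  0.0065] [0.0019 0.0019]
mug scene [([481.3, 378.6], 0.59)]
mug top [([181.2, 244.7], 0.94)]
    [0.5429 0.4408 0.008 ] [0.0084 0.0084]
jar scene [([264.8, 179.2], 0.85)]
jar top [([460.4, 248.7], 0.92), ([275.1, 244.6], 0.38)]
    [ 0.5411 -0.4507  0.0062] [0.0016 0.0016]
```

View pics/scene0.png

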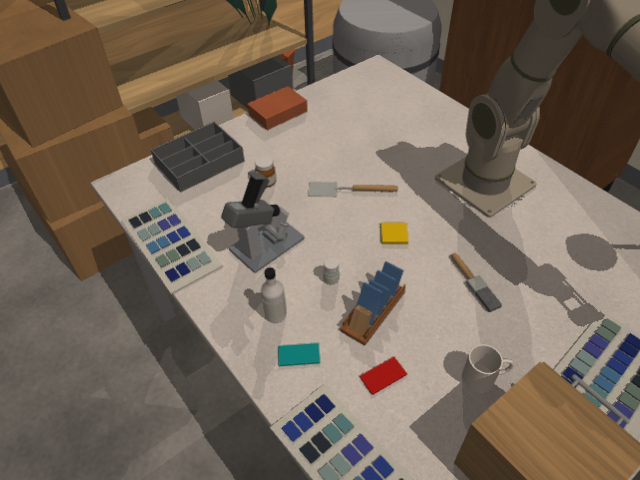

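View pics/top0.png

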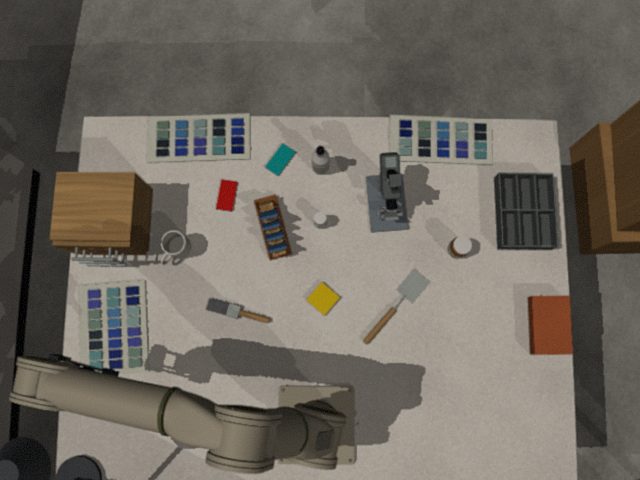

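The candidates are the red slab at scene (385,375), the turquoise slab at (299,354) and the four blue tiles in the rack around (375,290). The description fits a blue tile in the rack, and of those the longest. The red and turquoise slabs lying on the table are decoys. I'll confirm this in an enlarged crop.

```bash
python3 - <<'E'
from h import *
c=eyes.camera('scene');im=c['image']
a=cv2.resize(im[245:355,325:415],None,fx=4.4,fy=5,interpolation=3)
a=cv2.resize(im[250:350,330:410],(400,500),interpolation=3)
b=cv2.resize(im[165:275,220:308],(400,500),interpolation=3)
save('crop',np.hstack([a,b]))
E
```

```text
(no output)
```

View pics/crop.png

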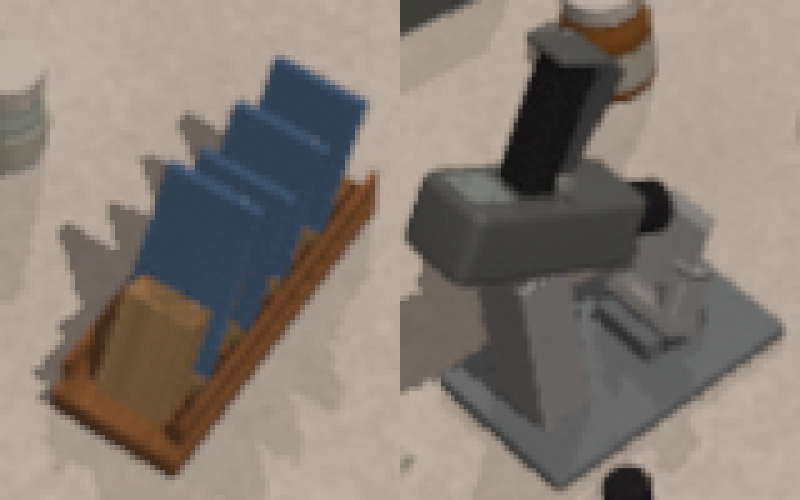

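The scene crop shows the four tiles with top-left corners at about (280,57), (235,103), (200,150) and (170,165). The groove pitch would put the last one near (162,197), so the tile farthest from the robot stands taller. It should be the long one, in groove x = +54. The reader is at right with its grip up, and its slot faces the robot. Next I'll move the wrist camera over the rack.

```bash
cat >> h.py <<'E'
def frame(yaw,lean):  # part frame: z leans to robot by lean
    return Rn.from_euler('z',yaw,degrees=True).as_matrix()@Rn.from_euler('y',-lean,degrees=True).as_matrix()
def toolR(F,pinch='y'):
    z=-F[:,2]; y=F[:,1] if pinch=='y' else F[:,0]*1
    return np.c_[np.cross(y,z),y,z]
def delta(p,Rt):
    s=r.read_state();R0=Rn.from_quat(s['eef_rot']).as_matrix()
    best=min((Rn.from_matrix(R0.T@Rt@np.diag(f)) for f in([1,1,1],[-1,-1,1])),key=lambda q:q.magnitude())
    print('t',round(s['time'],2),'at',np.round(s['ee_pos'],4),'shift/0.2',np.round(R0.T@(np.array(p)-s['ee_pos'])/.2,4),'turn/90',np.round(best.as_rotvec()/(np.pi/2),4),'F',np.round(s['ft_force'],1),'w',round(s['width'],4))
E
python3 - <<'E'
from h import *
delta([.551,.132,.29],toolR(frame(15,25)))
E
```

```text
t 1.25 at [0.1436 0.6083 0.2226] shift/0.2 [-2.5298 -1.8498 -0.3372] turn/90 [-0.0685 -0.2721 -0.3092] F [-0.7  0.1  0.1] w 0.0867
```

Request:
{"api": "play_rows", "payload": {
  "motion": [
    [-0.25,-0.2,-0.1,0,0,0,100],
    [-0.5,-0.4,-0.2,0,0,0,100],
    [-0.75,-0.6,-0.3,0,0,0,100],
    [-1,-0.75,-0.35,0,0,0,100],
    [-1,-0.75,-0.35,0,0,0,100]
  ]
}}

```text
time: 1.88
ee_pos: [0.3075, 0.4134, 0.2941]
eef_rot: [0.119, 0.993, 0.001, 0.001]
ft_force: [-0.3, 1.1, -0.0]
width: 0.0866
```

Request:
{"api": "play_rows", "payload": {
  "motion": [
    [-0.25,-0.2,0,0,0,0,100],
    [-0.5,-0.4,0,0,0,0,100],
    [-0.75,-0.6,0,0,0,0,100],
    [-1,-0.75,0,0,0,0,100],
    [-1,-0.75,0,0,0,0,100]
  ]
}}

```text
time: 2.5
ee_pos: [0.4666, 0.2206, 0.2925]
eef_rot: [0.119, 0.993, -0.0, 0.0]
ft_force: [-0.5, 0.2, 0.0]
width: 0.087
```

Request:
{"api": "play_rows", "payload": {
  "motion": [
    [-0.2,-0.15,0,-0.01,-0.05,-0.06,100],
    [-0.4,-0.3,0,-0.03,-0.11,-0.12,100],
    [-0.53,-0.35,0,-0.04,-0.16,-0.19,100],
    [-0.53,-0.35,0,-0.055,-0.22,-0.25,100],
    [-0.53,-0.35,0,-0.0685,-0.272,-0.309,100]
  ]
}}

```text
time: 3.12
ee_pos: [0.5507, 0.1334, 0.2925]
eef_rot: [-0.129, 0.967, 0.029, 0.216]
ft_force: [-0.8, 0.0, 0.1]
width: 0.0871
```

```bash
python3 - <<'E'
from h import *
delta([.551,.132,.29],toolR(frame(15,25)))
c=eyes.camera('wrist');save('w1',c['image']);print(-np.array(c['R']).T@np.array(c['t']),c['R'])
import pickle;pickle.dump({k:c[k] for k in('image','mtx','dist','R','t')},open('w1.pkl','wb'))
for l in ['tile_centre','rack','short_a']: print(l,[(np.round(d['xy'],1).tolist(),round(d['p'],2)) for d in eyes.landmark_of(c,l)[:5]])
E
```

```text
t 3.12 at [0.5507 0.1334 0.2925] shift/0.2 [ 0.0055 -0.0072  0.0113] turn/90 [0.0009 0.0017 0.0026] F [-0.8  0.   0.1] w 0.0871
[0.41695223 0.09704627 0.40762335] [[-2.63749984e-01  9.64590954e-01  4.86167923e-04]
 [ 7.24913842e-01  1.97882053e-01  6.59804982e-01]
 [ 6.36345714e-01  1.74375984e-01 -7.51436723e-01]]
tile_centre [([397.2, 225.4], 0.91), ([310.9, 184.7], 0.71), ([260.2, 259.4], 0.66)]
rack [([311.0, 127.4], 0.73)]
short_a [([311.3, 123.3], 0.98), ([314.7, 154.1], 0.77), ([309.4, 85.2], 0.7), ([172.3, 232.9], 0.52)]
```

View pics/w1.png

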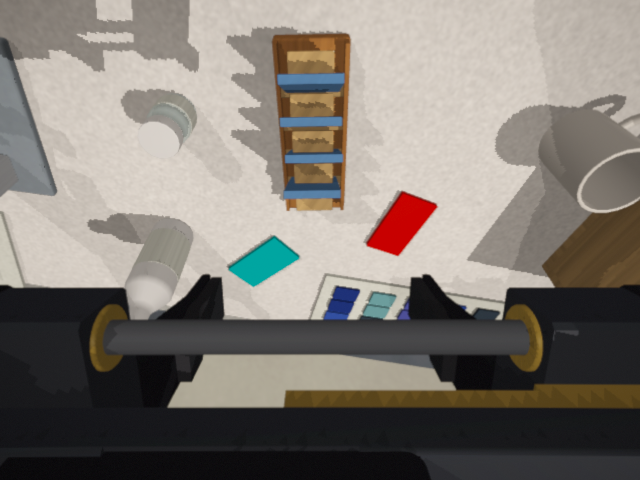

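In the wrist view the four blue tile tops are at rows 80, 122, 157 and 190, near column 312. The red (402,223) and turquoise (264,261) slabs lie on the table. I'll fit the rack pose for each of the four hypotheses about which groove holds the long tile.

```bash
python3 - <<'E'
from h import *
import pickle
from scipy.optimize import least_squares
c=pickle.load(open('w1.pkl','rb'));im=c['image'];hsv=cv2.cvtColor(im,cv2.COLOR_RGB2HSV)
m=((hsv[...,0]>98)&(hsv[...,0]<118)&(hsv[...,1]>110)&(hsv[...,2]>115)).astype(np.uint8); m[215:]=0;m[:,:230]=0;m[:,400:]=0
n,lab,st,cen=cv2.connectedComponentsWithStats(m)
ob=[]
for i in range(1,n):
    if st[i,4]>100:
        ys,xs=np.where(lab==i); print(st[i],np.round(cen[i],1), hsv[lab==i].mean(0).round())
        # mid left / right ends
        cols=xs; l,rr=xs.min(),xs.max()
        ob.append([[l-.0,ys[xs<=l+2].mean()],[rr+1.,ys[xs>=rr-2].mean()],cen[i]])
ob=np.array(ob);print(ob.round(1).tolist())
if len(ob)==4:
  s,co=np.sin(np.radians(25)),np.cos(np.radians(25))
  for h in range(4):
    P=[]
    for i,g in enumerate((-54,-18,18,54)):
        L=100 if i==h else 80
        for y in(-27,27,0): P.append([g-L*s,y,25+L*co])
    P=np.array(P)/1000
    def W(q): return Rn.from_euler('z',q[2]).apply(P)+[q[0],q[1],q[3]]
    f=lambda q:np.r_[(proj(c,W(q))-ob.reshape(-1,2)).ravel(),q[3]/.001]
    R_=least_squares(f,[.61,.147,.26,0]);print(h,R_.x.round(4),np.degrees(R_.x[2]).round(2),'rms px',np.sqrt(np.mean(R_.fun**2)).round(2))
E
```

```text
[278  74  66  11 650] [310.5  78.9] [104. 119. 165.]
[281 117  60  10 486] [310.4 121.3] [104. 119. 167.]
[286 154  56   9 454] [313.4 158. ] [104. 119. 164.]
[285 190  55   8 394] [312.4 193.4] [104. 119. 162.]
[[[278.0, 79.1], [344.0, 78.0], [310.5, 78.9]], [[281.0, 121.8], [341.0, 120.7], [310.4, 121.3]], [[286.0, 158.5], [342.0, 157.7], [313.4, 158.0]], [[285.0, 194.0], [340.0, 193.3], [312.4, 193.4]]]
0 [ 0.6057  0.1458  0.2784 -0.0011] 15.95 rms px 1.6
1 [6.042e-01 1.455e-01 2.811e-01 2.000e-04] 16.11 rms px 1.47
2 [ 6.040e-01  1.454e-01  2.806e-01 -2.000e-04] 16.08 rms px 1.72
3 [ 0.6041  0.1455  0.2832 -0.0011] 16.23 rms px 0.88
```

```bash
python3 - <<'E'
from h import *
c=eyes.camera('scene')
for h in(0,3):
    q=[(.6057,.1458,.2784,-.0011),0,0,(.6041,.1455,.2832,-.0011)][h]
    s,co=np.sin(np.radians(25)),np.cos(np.radians(25))
    P=np.array([[g-L*s+4*co,-27,25+L*co+4*s] for i,g in enumerate((-54,-18,18,54)) for L in [100 if i==h else 80]])/1000
    print(h,proj(c,Rn.from_euler('z',q[2]).apply(P)+[q[0],q[1],q[3]]).round(1).tolist())
print('obs (386,261.4),(377,270.6),(370,280),(364,283)')
# arm pose: TCP at centre+.035 along tile axis pre +0.07
q=(.6041,.1455,.2832,-.0011);F=frame(np.degrees(q[2]),25)
bot=Rn.from_euler('z',q[2]).apply([.054,0,.025])+[q[0],q[1],q[3]]
print('bottom',bot,'centre',bot+.05*F[:,2])
delta(bot+F[:,2]*.125,toolR(F))
E
```

```text
0 [[386.4, 256.1], [376.7, 271.8], [369.0, 281.2], [361.0, 290.8]]
3 [[384.4, 262.3], [377.0, 271.4], [369.3, 280.8], [363.6, 283.7]]
obs (386,261.4),(377,270.6),(370,280),(364,283)
bottom [0.65594897 0.1605892  0.0239    ] centre [0.63565979 0.1546846  0.06921539]
t 3.38 at [0.551  0.133  0.2929] shift/0.2 [ 0.0757 -0.0084  0.8234] turn/90 [-0.0055 -0.0007 -0.0132] F [-0.4  0.4  0.6] w 0.0867
```

H3 matches the scene corners within 2 px, while h0 is off by up to 8 px. That confirms the long tile is the one farthest from the robot. Approaching.

Request:
{"api": "play_rows", "payload": {
  "motion": [
    [0.04,0,0.25,0,0,-0.005,100],
    [0.076,-0.008,0.5,-0.005,0,-0.013,100],
    [0.076,-0.008,0.7,-0.005,0,-0.013,100],
    [0.076,-0.008,0.82,-0.005,0,-0.013,100],
    [0.076,-0.008,0.82,-0.005,0,-0.013,100]
  ]
}}

```text
time: 4.0
ee_pos: [0.6047, 0.145, 0.1353]
eef_rot: [-0.138, 0.967, 0.029, 0.212]
ft_force: [0.6, 0.5, -0.3]
width: 0.0869
```

```bash
python3 - <<'E'
from h import *
F=frame(16.23,25);bot=np.array([.65595,.1606,.0239])
delta(bot+F[:,2]*.060,toolR(F))
c=eyes.camera('wrist')
P=[bot+F@np.array([x,y,z]) for x,y,z in [(0,-.027,.1),(0,.027,.1),(-.004,-.027,.1),(-.004,.027,.1)]]
im=c['image'].copy()
for p in proj(c,P): cv2.circle(im,tuple(int(v) for v in p.round()),2,(255,0,255),-1)
save('w2',im)
E
```

```text
t 4.0 at [0.6047 0.145  0.1353] shift/0.2 [-0.0087  0.0041  0.318 ] turn/90 [-0.0017 -0.003   0.0004] F [ 0.6  0.5 -0.3] w 0.0869
```

View pics/w2.png

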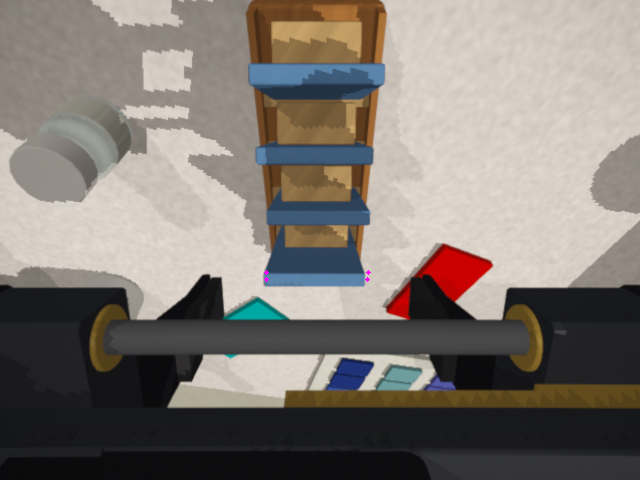

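The tile's top end face shows at columns 264–365, row 281, about 2 mm further in x than predicted. I'll correct for that, descend and grip.

Request:
{"api": "play_rows", "payload": {
  "motion": [
    [-0.018,0,0.1,0,0,0,100],
    [-0.018,0,0.2,0,-0.003,0,100],
    [-0.018,0,0.318,0,-0.003,0,100],
    [-0.018,0,0.318,0,-0.003,0,100],
    [-0.018,0,0.318,0,-0.003,0,50]
  ],
  "squeeze": 15
}}

```text
time: 4.68
ee_pos: [0.6345, 0.1533, 0.083]
eef_rot: [-0.138, 0.966, 0.03, 0.217]
ft_force: [-0.1, 0.4, 0.6]
width: 0.0824
```

Request:
{"api": "play_rows", "payload": {
  "motion": [
    [0,0,0,0,0,0,30],
    [0,0,0,0,0,0,30],
    [0,0,0,0,0,0,30],
    [0,0,0,0,0,0,30],
    [0,0,0,0,0,0,30]
  ],
  "squeeze": 15
}}

```text
time: 5.3
ee_pos: [0.6342, 0.1532, 0.0817]
eef_rot: [-0.138, 0.966, 0.03, 0.217]
ft_force: [-3.3, -0.2, 4.8]
width: 0.054
```

Request:
{"api": "play_rows", "payload": {
  "motion": [
    [0,0,-0.08,0,0,0,30],
    [0,0,-0.2,0,0,0,30],
    [0,0,-0.35,0,0,0,30],
    [0,0,-0.5,0,0,0,30],
    [0,0,-0.6,0,0,0,30]
  ],
  "squeeze": 25
}}

```text
time: 5.92
ee_pos: [0.5841, 0.1385, 0.1911]
eef_rot: [-0.138, 0.966, 0.03, 0.217]
ft_force: [0.5, 0.5, -1.0]
width: 0.0538
```

Request:
{"api": "play_rows", "payload": {
  "motion": [
    [0,0,-0.1,0,0,0,30],
    [0,0,-0.25,0,0,0,30],
    [0,0,-0.4,0,0,0,30],
    [0,0,-0.5,0,0,0,30],
    [0,0,-0.5,0,0,0,30]
  ]
}}

```text
time: 6.55
ee_pos: [0.5438, 0.127, 0.2816]
eef_rot: [-0.138, 0.966, 0.031, 0.218]
ft_force: [0.3, 0.2, -0.7]
width: 0.0538
```

```bash
python3 - <<'E'
from h import *
c0=eyes.camera('scene');c1=eyes.camera('top')
for l in ['cradle','backrest','nose','squeeze']:
    o=[]
    for c in(c0,c1):
        d=eyes.landmark_of(c,l); print(l,[(np.round(k['xy'],1).tolist(),round(k['p'],2)) for k in d[:2]])
# goal view pose over cradle
F=frame(0,30);o=np.array([.6565,-.22,.04])
delta(o+F[:,2]*.26,toolR(F))
save('crop2',np.hstack([cv2.resize(c0['image'][160:275,215:310],(380,460),interpolation=2),cv2.resize(c1['image'][140:240,355:425],(322,460),interpolation=2)]))
E
```

```text
cradle [([275.0, 229.6], 0.62)]
cradle [([390.6, 208.7], 0.61)]
backrest [([371.6, 309.9], 0.62), ([285.3, 211.7], 0.61)]
backrest [([388.9, 219.2], 0.56)]
nose [([277.2, 208.5], 0.86), ([394.0, 234.4], 0.35)]
nose [([320.8, 296.1], 0.64), ([392.2, 210.1], 0.63)]
squeeze []
squeeze []
t 7.05 at [0.5438 0.1271 0.2799] shift/0.2 [ 0.5466 -1.6422 -0.173 ] turn/90 [ 0.0827 -0.0525  0.1604] F [ 0.5 -0.9 -0.8] w 0.0536
```

View pics/crop2.png

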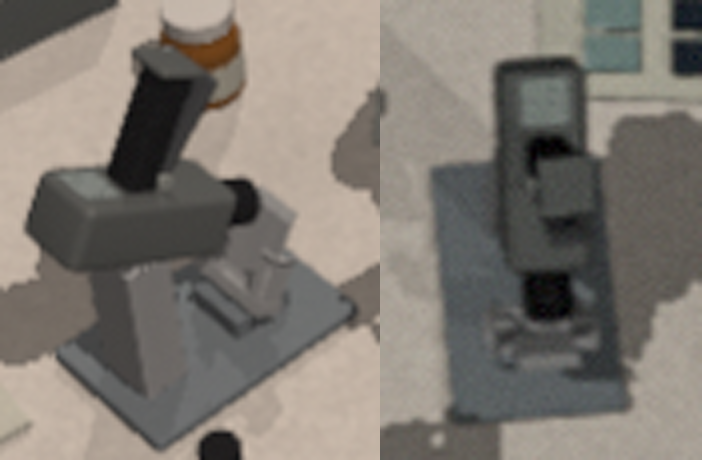

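The scene and top crops show the slot on the robot side of the reader. The base's left edge in the top view, (432,165)–(450,412) in the crop, gives a cradle yaw of about +4°. I'll move the tile over there, high.

Request:
{"api": "play_rows", "payload": {
  "motion": [
    [0.05,-0.2,-0.08,0,0,0,30],
    [0.12,-0.42,-0.15,0,0,0,30],
    [0.18,-0.64,-0.2,0,0,0,30],
    [0.27,-0.82,-0.2,0,0,0,30],
    [0.27,-0.82,-0.2,0,0,0,30]
  ]
}}

```text
time: 7.68
ee_pos: [0.526, -0.052, 0.2934]
eef_rot: [-0.135, 0.966, 0.03, 0.217]
ft_force: [-0.4, 0.3, -0.7]
width: 0.0535
```

Request:
{"api": "play_rows", "payload": {
  "motion": [
    [0.05,-0.2,0,0.02,-0.01,0.03,30],
    [0.12,-0.42,0,0.04,-0.03,0.06,30],
    [0.18,-0.64,0,0.06,-0.04,0.09,30],
    [0.27,-0.82,0,0.07,-0.05,0.12,30],
    [0.27,-0.82,0,0.07,-0.05,0.12,30]
  ]
}}

```text
time: 8.3
ee_pos: [0.5247, -0.222, 0.2705]
eef_rot: [-0.031, 0.966, 0.003, 0.258]
ft_force: [0.3, 0.9, -2.6]
width: 0.0538
```

```bash
python3 - <<'E'
from h import *
F=frame(4,30);o=np.array([.6565,-.22,.04])
delta(o+F[:,2]*.28,toolR(F))
c=eyes.camera('wrist');save('w3',c['image'])
import pickle;pickle.dump({k:c[k] for k in('image','mtx','dist','R','t')},open('w3.pkl','wb'))
for l in ['cradle','backrest','nose','squeeze','tile_centre']: print(l,[(np.round(d['xy'],1).tolist(),round(d['p'],2)) for d in eyes.landmark_of(c,l)[:3]])
print(proj(c,[o,o+.056*F[:,2],o+F@[.024,0,.065],o+F@[.134,0,.150]]))
E
```

```text
t 8.3 at [ 0.5247 -0.222   0.2705] shift/0.2 [ 0.0062 -0.0369 -0.0723] turn/90 [-0.0088 -0.0016 -0.0012] F [ 0.3  0.9 -2.6] w 0.0538
cradle [([312.3, 197.2], 0.8)]
backrest [([312.6, 198.0], 0.63)]
nose []
squeeze []
tile_centre [([525.6, 277.3], 0.87), ([312.5, 280.0], 0.83)]
[[312.36197892 195.40372278]
 [311.16850904 205.0528263 ]
 [311.06792673 230.49559019]
 [309.26854785 379.75719212]]
```

View pics/w3.png

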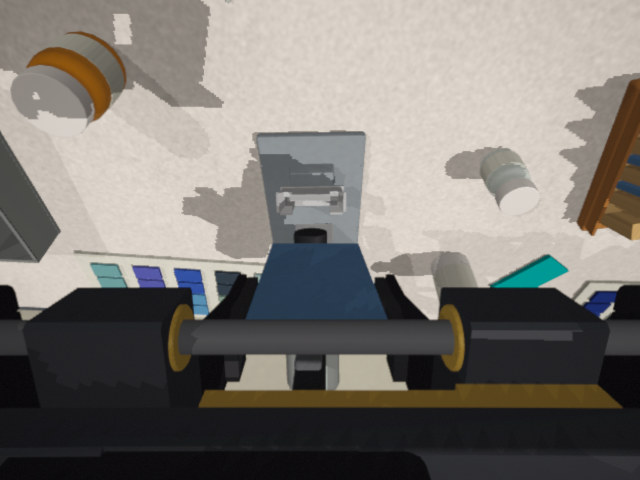

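The wrist view shows the base's near edge at (257,134)–(363,132), the slot at (312,198), and the held tile at (312,280) straight between the fingers. I'll refine the cradle pose with an enlarged overlay.

```bash
python3 - <<'E'
from h import *
import pickle
c=pickle.load(open('w3.pkl','rb'))
pt=[]
for xy in((257,134),(364,132)):
    o,d=ray(c,xy);pt.append(o+d*(.012-o[2])/d[2])
v=pt[1]-pt[0];print(np.round(pt,4),'len',np.linalg.norm(v),'yaw',np.degrees(np.arctan2(-v[0],v[1])))
k=8;x0,y0=265,160
im=cv2.resize(c['image'][y0:y0+72,x0:x0+95],None,fx=k,fy=k,interpolation=2)
F=frame(4,30);o=np.array([.6565,-.22,.04])
P=[(-.00525,-.0285,.0),(-.00525,.0285,0),(.00525,.0285,0),(.00525,-.0285,0),(0,-.0365,.038),(0,.0365,.038),(-.00525,-.02,.056),(-.00525,.02,.056)]
pp=proj(c,[o+F@np.array(p) for p in P])
for i,p in enumerate(pp):
    q=((p-[x0,y0]+.5)*k).round().astype(int);cv2.circle(im,tuple(int(a) for a in q),3,(255,0,0) if i<4 else (0,255,0) if i<6 else (255,0,255),-1)
save('w3c',im)
E
```

```text
[[ 0.5984 -0.2836  0.012 ]
 [ 0.5881 -0.1688  0.012 ]] len 0.11516597010907521 yaw 5.109266647980137
```

View pics/w3c.png

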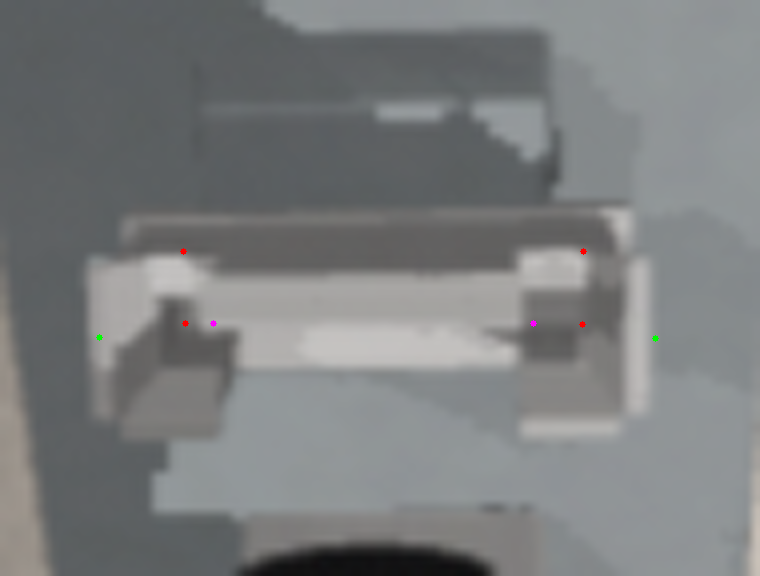

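The overlay dots sit well on the cradle. The lips span columns 90–650, so their centre is 370 against 377 predicted. The slot is about 1 mm further in x and 1 mm in −y, and the bar slope and base edge both give a yaw of 5.1°. Next I'll measure how the tile sits in the hand.

```bash
python3 - <<'E'
from h import *
import pickle
from scipy.optimize import least_squares
c=pickle.load(open('w3.pkl','rb'));hsv=cv2.cvtColor(c['image'],cv2.COLOR_RGB2HSV)
m=(hsv[...,0]>98)&(hsv[...,0]<118)&(hsv[...,1]>90);m[:,:235]=0;m[:,400:]=0
E=[]
for row in range(243,304,6):
    xs=np.where(m[row])[0]; 
    if len(xs)>50: E.append((row,xs.min(),xs.max()+1))
top=[np.where(m[:,x])[0] for x in range(285,350,10)];tr=np.median([t[t>225].min() for t in top])
print(E,tr)
s=r.read_state();T=np.array(s['ee_pos']);R=Rn.from_quat(s['eef_rot']).as_matrix()
def face(q,z): # q: e(offset tool x of visible face), d bottom depth, tilt, yoff ; z distance up from bottom
    e,d,t,y,rl=q
    return [T+R@np.array([e+z*np.sin(t),y+k*.027-z*np.sin(rl),d-z*np.cos(t)]) for k in(-1,1)]
def f(q):
    P=[p for z in np.linspace(0,.04,9) for p in face(q,z)]
    pp=proj(c,P).reshape(-1,2,2);out=[pp[0,:,1].mean()-tr]
    for row,l,h in E:
        for j,v in((0,l),(1,h)): out.append(np.interp(row,pp[:,j,1],pp[:,j,0])-v)
    return np.r_[out,q[2]/.02,q[4]/.02]
o=least_squares(f,[.004,.06,0,0,0],x_scale=[.01,.01,.05,.01,.05]);print('face off,depth,tilt,yoff,roll',o.x.round(4),'rms',np.sqrt(np.mean(o.fun**2)).round(2))
print(s['ee_pos'],s['eef_rot'])
E
```

```text
[(249, np.int64(272), np.int64(359)), (255, np.int64(269), np.int64(362)), (261, np.int64(268), np.int64(364)), (267, np.int64(265), np.int64(366)), (273, np.int64(263), np.int64(369)), (279, np.int64(261), np.int64(371)), (285, np.int64(257), np.int64(375)), (291, np.int64(255), np.int64(378)), (297, np.int64(253), np.int64(380)), (303, np.int64(251), np.int64(382))] 243.0
face off,depth,tilt,yoff,roll [ 0.0108  0.036  -0.0727 -0.0033 -0.0094] rms 3.9
[ 0.5257678  -0.21865197  0.27102571] [-0.03410682  0.96561283  0.00283625  0.25772182]
```

```bash
cat > fit.py <<'E'
from h import *
from scipy.optimize import least_squares
c=eyes.camera('wrist');s=r.read_state();hsv=cv2.cvtColor(c['image'],cv2.COLOR_RGB2HSV)
m=(hsv[...,0]>98)&(hsv[...,0]<118)&(hsv[...,1]>90);m[:,:235]=0;m[:,400:]=0
tr=np.median([np.where(m[225:300,x])[0].min()+225 for x in range(285,350,10)])
E=[]
for row in range(int(tr)+4,300,6):
    xs=np.where(m[row])[0]; E.append((row,xs.min(),xs.max()+1))
T=np.array(s['ee_pos']);R=Rn.from_quat(s['eef_rot']).as_matrix()
def face(q,z):
    e,d,t,y,rl=q
    return [T+R@np.array([e+z*np.sin(t),y+k*.027-z*np.sin(rl),d-z*np.cos(t)]) for k in(-1,1)]
def f(q):
    pp=proj(c,[p for z in np.linspace(0,.1,21) for p in face(q,z)]).reshape(-1,2,2);out=[pp[0,:,1].mean()-tr]
    for row,l,h in E:
        for j,v in((0,l),(1,h)): out.append(np.interp(row,pp[:,j,1],pp[:,j,0])-v)
    return np.r_[out,q[2]/.02,q[4]/.02]
o=least_squares(f,[.004,.06,0,0,0],x_scale=[.01,.01,.05,.01,.05]);print('face off,depth,tilt,yoff,roll',o.x.round(4),'rms',np.sqrt(np.mean(o.fun**2)).round(2))
print(E[0],E[-1],tr,f(o.x).round(1)); 
cp=-np.array(c['R']).T@np.array(c['t']);print('cam in tool',R.T@(cp-T))
E
python3 fit.py
```

```text
face off,depth,tilt,yoff,roll [ 0.0033  0.0701  0.0316  0.0003 -0.0015] rms 0.62
(248, np.int64(272), np.int64(359)) (296, np.int64(253), np.int64(379)) 244.0 [ 0.   0.2 -0.1 -0.1  0.4 -0.4 -0.2 -0.8  0.3 -0.1  0.7 -0.5  1.1  0.2
 -0.4  0.8 -1.   0.5 -0.5  1.6 -0.1]
cam in tool [ 7.63125357e-02  1.09546599e-04 -1.63083304e-01]
```

```bash
cat > cr.py <<'E'
from h import *
F=frame(5.1,30);o=np.array([.6574,-.221,.0405])
E
python3 - <<'E'
from cr import *
delta(o+F[:,2]*.148,toolR(F))
E
```

```text
t 8.65 at [ 0.5257 -0.2189  0.271 ] shift/0.2 [ 0.0066 -0.0565  0.5869] turn/90 [-0.0136 -0.0016 -0.0083] F [-0.6  0.  -1.1] w 0.0539
```

Request:
{"api": "play_rows", "payload": {
  "motion": [
    [0.007,-0.056,0.1,-0.007,-0.001,-0.004,30],
    [0.007,-0.056,0.25,-0.0136,-0.0016,-0.008,30],
    [0.007,-0.056,0.4,-0.0136,-0.0016,-0.008,30],
    [0.007,-0.056,0.55,-0.0136,-0.0016,-0.008,30],
    [0.007,-0.056,0.58,-0.0136,-0.0016,-0.008,30]
  ]
}}

```text
time: 9.28
ee_pos: [0.5847, -0.2258, 0.1692]
eef_rot: [-0.042, 0.965, 0.013, 0.259]
ft_force: [0.5, -1.2, 1.1]
width: 0.0537
```

Request:
{"api": "play_rows", "payload": {
  "motion": [
    [0,0,0,0,0,0,30],
    [0,0,0,0,0,0,30]
  ]
}}

```text
time: 9.52
ee_pos: [0.5821, -0.2293, 0.1703]
eef_rot: [-0.044, 0.965, 0.01, 0.258]
ft_force: [0.0, -0.4, -1.5]
width: 0.0535
```

```bash
sed -i 's/range(285,350,10)/range(290,330,8)/' fit.py; python3 fit.py; python3 - <<'E'
from cr import *
delta(o+F[:,2]*.148,toolR(F))
c=eyes.camera('wrist')
k=4;x0,y0=230,150;im=cv2.resize(c['image'][y0:y0+140,x0:x0+165],None,fx=k,fy=k,interpolation=2)
P=[(-.00525,-.02,.056),(-.00525,.02,.056),(0,-.0365,.038),(0,.0365,.038),(-.00525,-.0285,0),(-.00525,.0285,0)]
for p in proj(c,[o+F@np.array(p) for p in P]):
    cv2.circle(im,tuple(int(a) for a in ((p-[x0,y0]+.5)*k).round()),3,(255,0,255),-1)
save('w4',im)
E
```

```text
face off,depth,tilt,yoff,roll [ 0.0055  0.066   0.0214 -0.0004 -0.0071] rms 0.69
(248, np.int64(271), np.int64(360)) (296, np.int64(253), np.int64(380)) 244.0 [-0.   0.3 -0.4  0.1  0.1 -0.1  0.6 -0.3  0.1 -0.6  0.6 -1.8  1.1  1.
 -0.4  0.7 -0.9  0.5 -0.4  1.1 -0.4]
cam in tool [ 0.07675587 -0.00024407 -0.1629018 ]
t 9.57 at [ 0.5825 -0.2289  0.1709] shift/0.2 [-0.0001  0.0063  0.0131] turn/90 [-0.0003  0.0009  0.0012] F [-0.4  0.1 -1.8] w 0.0538
```

View pics/w4.png

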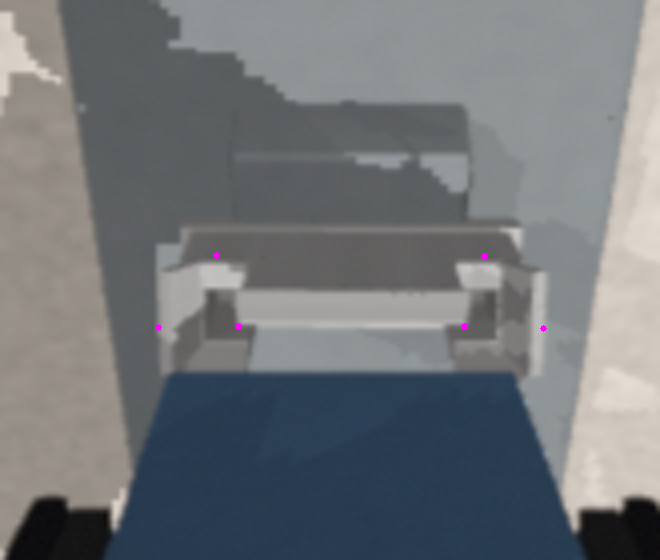

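The slot's lip edge (row 326) and side lips (158–546) match the model dots within about 0.3 mm, and the tile is centred at 342. Descending slowly into the slot.

Request:
{"api": "play_rows", "payload": {
  "motion": [
    [0,0.006,0.05,0,0,0,30],
    [0,0.007,0.1,0,0,0,30],
    [0,0.007,0.13,0,0,0,30],
    [0,0.007,0.16,0,0,0,30],
    [0,0.007,0.19,0,0,0,30]
  ]
}}

```text
time: 10.25
ee_pos: [0.6024, -0.2257, 0.1398]
eef_rot: [-0.043, 0.964, 0.011, 0.261]
ft_force: [1.2, -0.3, -2.2]
width: 0.0539
```

```bash
python3 - <<'E'
from cr import *
delta(o+F[:,2]*.075,toolR(F));s=r.read_state();print('TCP in cradle',F.T@(np.array(s['ee_pos'])-o),'F cradle',F.T@s['ft_force'],s['torque'])
E
```

```text
t 10.25 at [ 0.6024 -0.2257  0.1398] shift/0.2 [ 0.01   -0.0006  0.1928] turn/90 [-0.0007  0.0031  0.0007] F [ 1.2 -0.3 -2.2] w 0.0539
TCP in cradle [0.00180738 0.0001616  0.11356426] F cradle [-0.10317101 -0.42854364 -2.50747486] [-0.05490102  0.73275949 -0.01546833]
```

Request:
{"api": "play_rows", "payload": {
  "motion": [
    [0.006,0,0.02,0,0,0,30],
    [0.006,0,0.05,0,0,0,30],
    [0.006,0,0.08,0,0,0,30],
    [0.006,0,0.1,0,0,0,30],
    [0.006,0,0.1,0,0,0,30]
  ]
}}

```text
time: 10.88
ee_pos: [0.6119, -0.2246, 0.1214]
eef_rot: [-0.043, 0.964, 0.011, 0.261]
ft_force: [2.8, 2.7, 6.3]
width: 0.0542
```

```bash
python3 - <<'E'
from cr import *
delta(o+F[:,2]*.066,toolR(F));s=r.read_state();print('TCP in cradle',F.T@(np.array(s['ee_pos'])-o),'F cradle',F.T@s['ft_force'],s['torque'])
E
```

```text
t 10.88 at [ 0.6119 -0.2246  0.1214] shift/0.2 [ 0.0054 -0.0022  0.1342] turn/90 [-0.0008  0.0028 -0.0001] F [2.8 2.7 6.3] w 0.0542
TCP in cradle [0.00095681 0.00047415 0.09284951] F cradle [5.8274382  2.3981772  3.96021723] [ 0.36477069 -1.04262409  0.17442407]
```

Request:
{"api": "play_rows", "payload": {
  "motion": [
    [-0.006,0.003,0,0,0,0,30],
    [-0.006,0.003,0.03,0,0,0,30],
    [-0.006,0.003,0.05,0,0,0,30],
    [-0.006,0.003,0.07,0,0,0,30],
    [-0.006,0.003,0.07,0,0,0,30]
  ]
}}

```text
time: 11.5
ee_pos: [0.6195, -0.2235, 0.1085]
eef_rot: [-0.042, 0.965, 0.011, 0.26]
ft_force: [9.3, -0.9, 0.1]
width: 0.0539
```

```bash
cat > st.py <<'E'
from cr import *
s=r.read_state();print(s['time'],'TCP in cradle',F.T@(np.array(s['ee_pos'])-o),'F cradle',(F.T@s['ft_force']).round(1),np.round(s['torque'],2),s['width'])
E
python3 st.py
```

```text
11.5 TCP in cradle [0.00117639 0.00089508 0.07789392] F cradle [ 8.  -1.8 -4.5] [-0.16 -1.52 -0.08] 0.05387235042800736
```

Request:
{"api": "play_rows", "payload": {
  "motion": [
    [-0.008,-0.002,0,0,0,0,30],
    [-0.008,-0.002,0.02,0,0,0,30],
    [-0.008,-0.002,0.04,0,0,0,30],
    [-0.008,-0.002,0.06,0,0,0,30],
    [-0.008,-0.002,0.06,0,0,0,30]
  ]
}}

```text
time: 12.12
ee_pos: [0.6262, -0.2231, 0.0976]
eef_rot: [-0.042, 0.965, 0.011, 0.259]
ft_force: [10.3, -0.1, -1.6]
width: 0.0537
```

```bash
python3 st.py
```

```text
12.125 TCP in cradle [0.00146655 0.0006606  0.06510959] F cradle [ 8.1 -1.  -6.5] [-0.16 -1.26  0.01] 0.053728545664143014
```

Request:
{"api": "play_rows", "payload": {
  "motion": [
    [-0.008,0,0,0,0,0,30],
    [-0.008,0,0,0,0,0,30],
    [-0.008,0,0.01,0,0,0,30],
    [-0.008,0,0.01,0,0,0,30]
  ]
}}

```text
time: 12.62
ee_pos: [0.6275, -0.2227, 0.0961]
eef_rot: [-0.042, 0.965, 0.012, 0.258]
ft_force: [0.7, 0.7, -1.2]
width: 0.0535
```

```bash
python3 st.py
```

```text
12.625 TCP in cradle [0.00183456 0.00095645 0.06308764] F cradle [ 0.1  0.6 -1.4] [-0.09  0.5   0.  ] 0.053527330635949506
```

The side load has dropped to zero. Continuing down until it bottoms.

Request:
{"api": "play_rows", "payload": {
  "motion": [
    [0,0,0.01,0,0,0,30],
    [0,0,0.02,0,0,0,30],
    [0,0,0.02,0,0,0,30],
    [0,0,0.02,0,0,0,30]
  ]
}}

```text
time: 13.12
ee_pos: [0.63, -0.2228, 0.0948]
eef_rot: [-0.042, 0.965, 0.012, 0.259]
ft_force: [-13.0, 3.8, 17.0]
width: 0.0539
```

```bash
python3 st.py
```

```text
13.125 TCP in cradle [0.00338218 0.00061684 0.06069242] F cradle [-2.4  4.9 21. ] [0.81 1.41 0.55] 0.053891002819187336
```

The tile has bottomed with 21 N along the slot at TCP z = 60.7 mm, which fits the 60 mm grasp depth. Next: ease off, hold briefly, then look before releasing.

Request:
{"api": "play_rows", "payload": {
  "motion": [
    [0,0,-0.01,0,0,0,30],
    [0,0,-0.01,0,0,0,30],
    [0,0,-0.01,0,0,0,30]
  ]
}}

```text
time: 13.5
ee_pos: [0.6291, -0.2228, 0.095]
eef_rot: [-0.042, 0.965, 0.011, 0.259]
ft_force: [1.2, 0.0, 0.8]
width: 0.0538
```

```bash
python3 st.py; python3 - <<'E'
from cr import *
a=eyes.camera('wrist');b=eyes.camera('scene')
for c in(a,b): print([(np.round(d['xy'],1).tolist(),round(d['p'],2)) for l in('tile_centre','nose','cradle') for d in eyes.landmark_of(c,l)[:2]])
A=cv2.resize(a['image'][150:290,230:395],(495,420),interpolation=2)
B=cv2.resize(b['image'][180:250,250:300],(300,420),interpolation=2);save('w5',np.hstack([A,B]))
E
```

```text
13.5 TCP in cradle [0.00275518 0.00071291 0.06137033] F cradle [ 1.5 -0.1  0.1] [-0.03  0.28  0.07] 0.05378009585638401
[([315.7, 279.7], 0.94), ([315.8, 250.0], 0.94)]
[([301.0, 354.8], 0.95), ([381.0, 376.2], 0.86), ([276.0, 227.1], 0.74)]
```

View pics/w5.png

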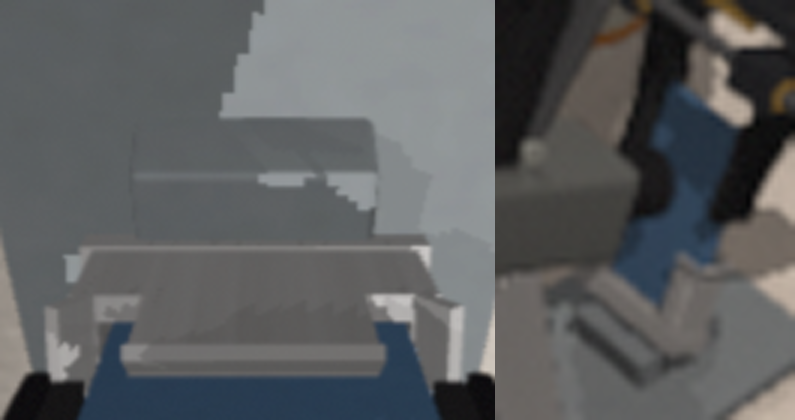

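The tile is in the slot between backrest, side channels and nose, and the force has fallen back to zero while it is held. Releasing and retracting along the slot.

Request:
{"api": "play_rows", "payload": {
  "motion": [
    [0,0,0,0,0,0,30],
    [0,0,0,0,0,0,60],
    [0,0,0,0,0,0,100],
    [0,0,0,0,0,0,100],
    [0,0,0,0,0,0,100]
  ]
}}

```text
time: 14.52
ee_pos: [0.6288, -0.2229, 0.095]
eef_rot: [-0.042, 0.965, 0.012, 0.258]
ft_force: [0.4, 0.5, -0.1]
width: 0.0759
```

Request:
{"api": "play_rows", "payload": {
  "motion": [
    [0,0,-0.1,0,0,0,100],
    [0,0,-0.3,0,0,0,100],
    [0,0,-0.55,0,0,0,100],
    [0,0,-0.8,0,0,0,100],
    [0,0,-0.9,0,0,0,100]
  ]
}}

```text
time: 15.15
ee_pos: [0.5389, -0.2318, 0.2542]
eef_rot: [-0.041, 0.965, 0.011, 0.26]
ft_force: [1.1, 0.0, -0.3]
width: 0.0866
```

Request:
{"api": "play_rows", "payload": {
  "motion": [
    [0,0,0,0,0,0,100],
    [0,0,0,0,0,0,100]
  ]
}}

```text
time: 15.4
ee_pos: [0.5393, -0.2303, 0.2497]
eef_rot: [-0.042, 0.965, 0.012, 0.258]
ft_force: [-0.2, 0.3, -0.5]
width: 0.0872
```

```bash
python3 st.py; python3 - <<'E'
from cr import *
a=eyes.camera('wrist')
k=4;x0,y0=240,140;im=cv2.resize(a['image'][y0:y0+150,x0:x0+150],None,fx=k,fy=k,interpolation=2)
P=[(x,y,.1) for x in(-.004,.004) for y in(-.027,.027)]+[(-.00525,-.02,.056),(-.00525,.02,.056)]
for p in proj(a,[o+F@np.array(p) for p in P]): cv2.circle(im,tuple(int(v) for v in ((p-[x0,y0]+.5)*k).round()),3,(255,0,255),-1)
save('w6',im)
E
```

```text
15.4 TCP in cradle [0.00203357 0.00125812 0.24040736] F cradle [-0.4  0.3 -0.3] [-0.01  0.61 -0.03] 0.08718794150967274
```

View pics/w6.png

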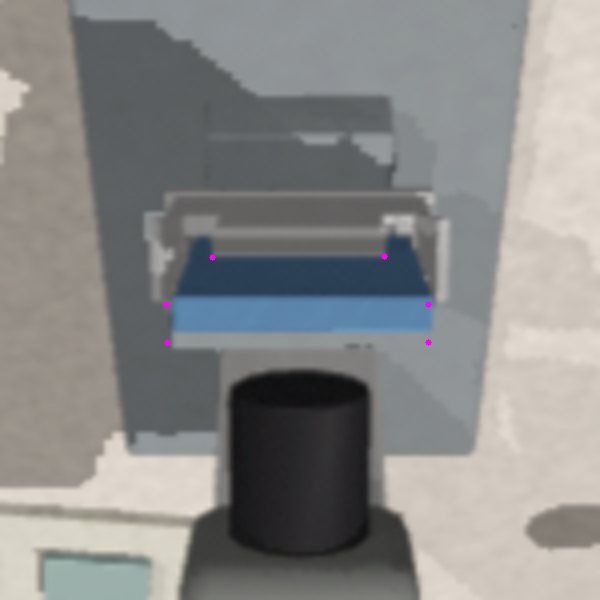

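The tile stands home and free: its top face is at 173–433 × 297–332 with the predicted width, and it rests against the backrest about 1 mm off centre. Next comes the trigger pinch pose, first high above the grip.

```bash
python3 - <<'E'
from cr import *
print(np.round(r.read_state()['joint_positions'],2))
t=toolR(F,'x')
delta(o+F@np.array([.134,.0005,.240]),t); delta(o+F@np.array([.134,.0005,.240]),t@np.diag([-1,-1,1]))
c0=eyes.camera('scene');print(proj(c0,[o+F@np.array([x,0,z]) for x,z in((.127,.175),(.153,.175),(.134,.15))]).round(1).tolist())
E
```

```text
[-0.03 -0.1   0.49  1.97 -0.3   0.83  2.28]
t 15.45 at [ 0.5393 -0.2302  0.2494] shift/0.2 [-0.6608 -0.0031 -0.0007] turn/90 [-9.000e-04 -1.200e-03  9.988e-01] F [ 1.   0.2 -0.3] w 0.087
t 15.45 at [ 0.5393 -0.2302  0.2494] shift/0.2 [-0.6608 -0.0031 -0.0007] turn/90 [-9.000e-04 -1.200e-03  9.988e-01] F [ 1.   0.2 -0.3] w 0.087
[[260.8, 176.7], [253.3, 177.0], [255.8, 185.5]]
```

Request:
{"api": "play_rows", "payload": {
  "motion": [
    [0,0,0,0,0,0.1,100],
    [0,0,0,0,0,0.2,100],
    [0,0,0,0,0,0.3,100],
    [0,0,0,0,0,0.4,100],
    [0,0,0,0,0,0.5,100]
  ]
}}

```text
time: 16.12
ee_pos: [0.5393, -0.2304, 0.2495]
eef_rot: [0.333, 0.907, 0.11, 0.233]
ft_force: [-0.4, -0.5, 0.6]
width: 0.087
```

Request:
{"api": "play_rows", "payload": {
  "motion": [
    [0,0,0,0,0,0.1,100],
    [0,0,0,0,0,0.2,100],
    [0,0,0,0,0,0.3,100],
    [0,0,0,0,0,0.4,100],
    [0,0,0,0,0,0.5,100]
  ]
}}

```text
time: 16.75
ee_pos: [0.5393, -0.2304, 0.2495]
eef_rot: [0.655, 0.711, 0.191, 0.173]
ft_force: [-0.3, 0.8, 0.4]
width: 0.0873
```

```bash
python3 - <<'E'
from cr import *
print(np.round(r.read_state()['joint_positions'],2))
delta(o+F@np.array([.134,.0005,.220]),toolR(F,'x'))
E
```

```text
[ 0.08 -0.09  0.39  1.97 -0.32  0.84  0.72]
t 16.75 at [ 0.5393 -0.2304  0.2495] shift/0.2 [0.0016 0.6606 0.0995] turn/90 [-0.0014 -0.0001 -0.0046] F [-0.3  0.8  0.4] w 0.0873
```

Request:
{"api": "play_rows", "payload": {
  "motion": [
    [0,0.2,0,0,0,0,100],
    [0.002,0.4,0.03,0,0,-0.004,100],
    [0.002,0.6,0.07,0,0,-0.004,100],
    [0.002,0.66,0.1,0,0,-0.004,100],
    [0.002,0.66,0.1,0,0,-0.004,100]
  ]
}}

```text
time: 17.38
ee_pos: [0.6631, -0.2192, 0.2976]
eef_rot: [0.651, 0.715, 0.19, 0.174]
ft_force: [-0.5, -0.2, -0.3]
width: 0.0867
```

Request:
{"api": "play_rows", "payload": {
  "motion": [
    [0,0,0,0,0,0,100],
    [0,0,0,0,0,0,100]
  ]
}}

```text
time: 17.62
ee_pos: [0.6623, -0.2202, 0.2996]
eef_rot: [0.651, 0.714, 0.19, 0.175]
ft_force: [-0.1, 0.3, 0.1]
width: 0.0869
```

```bash
python3 - <<'E'
from cr import *
delta(o+F@np.array([.134,.0005,.131]),toolR(F,'x'))
c=eyes.camera('wrist')
im=c['image'].copy()
for p in proj(c,[o+F@np.array(p) for p in((.124,-.014,.18),(.160,-.014,.18),(.160,.014,.18),(.124,.014,.18),(.134,0,.15))]): cv2.circle(im,tuple(int(v) for v in p.round()),2,(255,0,255),-1)
b=eyes.camera('scene')['image'][130:270,200:320]
save('w7',np.hstack([im[:420:1,100:500],cv2.resize(b,(360,420),interpolation=2)]))
E
```

```text
t 17.62 at [ 0.6623 -0.2202  0.2996] shift/0.2 [0.001  0.0011 0.4545] turn/90 [-0.      0.0006  0.002 ] F [-0.1  0.3  0.1] w 0.0869
```

View pics/w7.png

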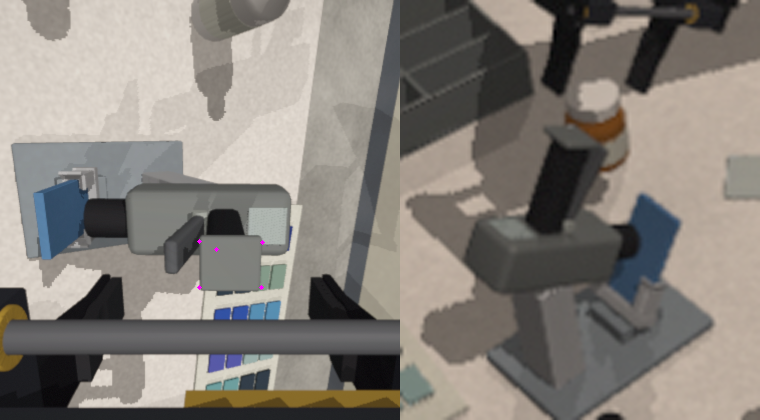

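The cap is at (200–261, 236–291), matching the predicted corners. The lever is on the slot side at (185,245), and the tile stands in the slot. Descending over the grip.

Request:
{"api": "play_rows", "payload": {
  "motion": [
    [0,0,0.1,0,0,0,100],
    [0,0,0.2,0,0,0,100],
    [0,0,0.3,0,0,0,100],
    [0,0,0.4,0,0,0,100],
    [0,0,0.455,0,0,0,100]
  ]
}}

```text
time: 18.35
ee_pos: [0.7088, -0.2151, 0.2186]
eef_rot: [0.651, 0.714, 0.19, 0.174]
ft_force: [0.8, -0.0, -0.6]
width: 0.0869
```

Request:
{"api": "play_rows", "payload": {
  "motion": [
    [0,0,0,0,0,0,70],
    [0,0,0,0,0,0,60],
    [0,0,0,0,0,0,50],
    [0,0,0,0,0,0,35],
    [0,0,0,0,0,0,35]
  ],
  "squeeze": 30
}}

```text
time: 18.98
ee_pos: [0.7105, -0.216, 0.2231]
eef_rot: [0.65, 0.713, 0.192, 0.178]
ft_force: [27.6, -3.4, -4.4]
width: 0.045
```

Request:
{"api": "play_rows", "payload": {
  "motion": [
    [0,0,0,0,0,0,20],
    [0,0,0,0,0,0,20],
    [0,0,0,0,0,0,20],
    [0,0,0,0,0,0,20],
    [0,0,0,0,0,0,20]
  ]
}}

```text
time: 19.6
ee_pos: [0.7113, -0.2159, 0.2236]
eef_rot: [0.65, 0.714, 0.192, 0.178]
ft_force: [18.8, -3.4, -1.2]
width: 0.0431
```

```bash
python3 st.py
```

```text
19.6 TCP in cradle [0.13842539 0.00029439 0.13152446] F cradle [ 15.3  -5.1 -10.3] [-0.75 -0.93 -0.66] 0.043127191740151935
```

Width is 43 mm rather than 37, with a +x push on the tool. The grip-side finger may be bearing on the cap (x = 160). I'll shift with it, hold and read again.

Request:
{"api": "play_rows", "payload": {
  "motion": [
    [0,0.01,0,0,0,0,20],
    [0,0.02,0,0,0,0,20],
    [0,0.02,0,0,0,0,20],
    [0,0.02,0,0,0,0,20],
    [0,0.02,0,0,0,0,20]
  ]
}}

```text
time: 20.23
ee_pos: [0.7113, -0.2158, 0.2235]
eef_rot: [0.651, 0.714, 0.19, 0.175]
ft_force: [-5.8, -0.3, 6.3]
width: 0.0426
```

```bash
python3 st.py; python3 - <<'E'
from cr import *
c=eyes.camera('wrist');b=eyes.camera('scene')['image'][130:250,215:315]
save('w8',np.hstack([c['image'][130:430,60:460],cv2.resize(b,(250,300),interpolation=2)]))
E
```

```text
20.225 TCP in cradle [0.1384078  0.00040137 0.13141645] F cradle [-1.8  0.2  8.4] [-0.37  2.08 -0.06] 0.042553003385077164
```

The picture limit is reached, so I'll go by the numbers. At 42.6 mm with the forces balanced (lever side at x = 117, far side at 160), the lever seems home and the far finger rests on the cap. To be sure, I'll open, go 8 mm lower to clear the cap, and squeeze again.

Request:
{"api": "play_rows", "payload": {
  "motion": [
    [0,0,0,0,0,0,80],
    [0,0,0,0,0,0,80],
    [0,-0.018,0,0,0,0,80],
    [0,-0.018,0.02,0,0,0,80],
    [0,-0.018,0.04,0,0,0,80]
  ]
}}

```text
time: 20.95
ee_pos: [0.7135, -0.2149, 0.2145]
eef_rot: [0.65, 0.714, 0.191, 0.176]
ft_force: [-0.6, -0.3, 0.2]
width: 0.0692
```

Request:
{"api": "play_rows", "payload": {
  "motion": [
    [0,0,0,0,0,0,80],
    [0,0,0,0,0,0,60],
    [0,0,0,0,0,0,50],
    [0,0,0,0,0,0,35],
    [0,0,0,0,0,0,20]
  ]
}}

```text
time: 21.58
ee_pos: [0.7136, -0.2156, 0.215]
eef_rot: [0.65, 0.714, 0.191, 0.176]
ft_force: [2.1, -5.0, -6.4]
width: 0.0384
```

Request:
{"api": "play_rows", "payload": {
  "motion": [
    [0,0,0,0,0,0,20],
    [0,0,0,0,0,0,20],
    [0,0,0,0,0,0,20],
    [0,0,0,0,0,0,20],
    [0,0,0,0,0,0,20]
  ]
}}

```text
time: 22.2
ee_pos: [0.7135, -0.2156, 0.2148]
eef_rot: [0.65, 0.714, 0.191, 0.176]
ft_force: [6.4, -2.4, 1.6]
width: 0.0383
```

```bash
python3 st.py
```

```text
22.2 TCP in cradle [0.13598718 0.00039341 0.12279865] F cradle [ 6.2 -2.9 -1.7] [-0.46  1.35 -0.34] 0.03833743675979254
```

Width is now 38.3 mm, and the lever-side position is the same as before (116.8), so it is home. I'll hold about a second with a firmer grip.

Request:
{"api": "play_rows", "payload": {
  "motion": [
    [0,0.005,0.02,0,0,0,20],
    [0,0.005,0.02,0,0,0,20],
    [0,0.005,0.02,0,0,0,20],
    [0,0.005,0.02,0,0,0,20],
    [0,0.005,0.02,0,0,0,20]
  ],
  "squeeze": 45
}}

```text
time: 22.82
ee_pos: [0.7139, -0.2157, 0.2144]
eef_rot: [0.651, 0.714, 0.191, 0.175]
ft_force: [-33.9, 7.0, 31.0]
width: 0.0381
```

Request:
{"api": "play_rows", "payload": {
  "motion": [
    [0,0,0,0,0,0,20],
    [0,0,0,0,0,0,20],
    [0,0,0,0,0,0,20],
    [0,0,0,0,0,0,20],
    [0,0,0,0,0,0,20]
  ]
}}

```text
time: 23.45
ee_pos: [0.7139, -0.2157, 0.2144]
eef_rot: [0.65, 0.714, 0.191, 0.175]
ft_force: [-34.1, 6.2, 30.9]
width: 0.0376
```

```bash
python3 st.py; python3 - <<'E'
from cr import *
c=eyes.camera('wrist');cv2.imwrite('sq.png',c['image'])
P={'home front top':(.116,0,.17),'released':(.1015,0,.17)}
for k,v in P.items(): print(k,proj(c,o+F@np.array(v)).round(1))
print([(np.round(d['xy'],1).tolist(),round(d['p'],2)) for d in eyes.regions_of(c,'trigger')[:2]])
d=eyes.regions_of(c,'trigger')
if d: ys,xs=np.where(d[0]['region']);print(xs.min(),xs.max(),ys.min(),ys.max())
E
```

```text
23.45 TCP in cradle [0.13611687 0.00027234 0.12224603] F cradle [-13.5   9.2  43.4] [0.93 5.8  0.86] 0.0375941185471017
home front top [[258.6 354.3]]
released [[217.  354.1]]
[([277.9, 293.0], 0.58)]
262 298 249 380
```

Width is 37.6 mm with the lever against its stop. Relieving the downward load, then opening and retracting.

Request:
{"api": "play_rows", "payload": {
  "motion": [
    [0,-0.003,-0.02,0,0,0,20],
    [0,-0.003,-0.02,0,0,0,50],
    [0,-0.003,-0.02,0,0,0,100],
    [0,-0.003,-0.02,0,0,0,100],
    [0,-0.003,-0.02,0,0,0,100]
  ]
}}

```text
time: 24.22
ee_pos: [0.7132, -0.2149, 0.214]
eef_rot: [0.65, 0.714, 0.19, 0.175]
ft_force: [-1.4, -0.2, -4.1]
width: 0.0656
```

Request:
{"api": "play_rows", "payload": {
  "motion": [
    [0,0,0,0,0,0,100],
    [0,0,-0.1,0,0,0,100],
    [0,0,-0.3,0,0,0,100],
    [0,0,-0.5,0,0,0,100],
    [0,0,-0.6,0,0,0,100]
  ]
}}

```text
time: 24.85
ee_pos: [0.6531, -0.2214, 0.3228]
eef_rot: [0.65, 0.713, 0.192, 0.178]
ft_force: [-0.1, 0.2, 0.1]
width: 0.0871
```

Request:
{"api": "play_rows", "payload": {
  "motion": [
    [0,0,0,0,0,0,100],
    [0,0,0,0,0,0,100]
  ]
}}

```text
time: 25.1
ee_pos: [0.6535, -0.2196, 0.3167]
eef_rot: [0.65, 0.714, 0.19, 0.174]
ft_force: [0.5, 0.3, -0.8]
width: 0.0871
```

```bash
python3 st.py; python3 - <<'E'
from cr import *
c=eyes.camera('wrist');b=eyes.camera('scene')
def f(x): return [(np.round(d['xy'],1).tolist(),round(d['p'],2)) for d in x[:4]]
print('wrist tile',f(eyes.landmark_of(c,'tile_centre')),'scene tile',f(eyes.landmark_of(b,'tile_centre')),'short',f(eyes.landmark_of(b,'short_a')))
print('pred home',proj(c,o+F@np.array([-.001,.0007,.05])).round(1),proj(b,o+F@np.array([-.001,.0007,.05])).round(1))
d=eyes.regions_of(c,'trigger');print(f(d))
if d: ys,xs=np.where(d[0]['region']);print(xs.min(),xs.max(),ys.min(),ys.max())
print('lever front top home/released',proj(c,[o+F@np.array([x,0,.17]) for x in(.116,.1015)]).round(1).tolist())
E
```

```text
25.1 TCP in cradle [0.13483136 0.00169879 0.24109726] F cradle [ 0.   0.3 -0.9] [-0.14  0.65  0.02] 0.08706066173194897
wrist tile [([172.7, 209.3], 0.75)] scene tile [([298.1, 353.9], 0.88), ([280.0, 213.6], 0.8), ([383.3, 374.3], 0.67)] short [([372.1, 312.4], 0.92), ([384.7, 289.9], 0.66), ([375.5, 301.7], 0.56)]
pred home [[174.4 209.8]] [[280.5 214.7]]
[([283.5, 236.7], 0.68)]
266 306 207 264
lever front top home/released [[287.4, 250.7], [265.2, 250.6]]
```

```bash
python3 -c "
from h import *
print(job.close_job())"
```

```text
the job is handed in; nothing more can be done
None
```

The long tile is in the reader's slot and let go, the trigger has been squeezed and has sprung back, and the job is handed in at about 25 s. No verdict was reported.

**Tile:** It was the blue tile farthest from the robot in the rack. I lifted it out along the lean and pushed it into the slot until it bottomed at 21 N. I held it there briefly, then let go. In the last camera check its centre was within about 2 px of the predicted home position in both views.

**Trigger:**
- **First squeeze:** It stopped at 42.6 mm, probably because the far finger was resting on the grip's cap, so I went lower and squeezed again.
- **Second squeeze:** It closed to 38.3 mm, then 37.6 mm (37 is fully home), and was held for over a second.
- **After release:** The lever's front edge was at column 266, against 265 predicted for released.

**Shortfalls in the checks:**
- My cradle estimate seems to have been about 2 mm off in x, which caused a side load of up to 8 N during insertion. Shifting the tile relieved it.
- While tightening the second squeeze I commanded a small downward move, and the wrist force along the slot reached about 43 N. I took this as finger friction but did not confirm it.
- The picture limit ran out before the squeeze, so those checks rest on gripper width, forces and detector numbers only.
- I compared the short tiles only roughly after the job. I did not re-measure the other things on the table.

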